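# Clamp an amphora neck on the turntable with the ratchet lever

### The arm

A 7-joint arm with a two-finger parallel gripper is mounted at the origin on the work surface. World frame = base frame: x ahead of the robot, y to its left, z up, the work surface at z = 0. Lengths are in m, angles in degrees, forces in N, time in s.
With the tool pointing down it reaches from about 0.4 to 0.85 m from the base axis. Payload 10.4 kg.
Tool frame: the origin (TCP) lies midway between the tips of the shut fingers; the grasp point (between the pads) lies 19 mm behind it; z points along the fingers, y is the direction in which the jaws open and shut (so a half turn about z gives the same grasp; the last joint's range is limited). The gripper opens to 85 mm and grips with 20 to 120 N. Pads are 22 mm wide; open, the fingers measure 114 mm over their backs; the gripper's body (76 mm by 85 mm) begins 54 mm behind the grasp point. The pads swing forward as they close: fully open they stand 13 mm farther back than shut.
Start: joints at [64.653, 19.034, -3.707, 83.658, 1.238, 77.344, -5.071], TCP at [0.255, -0.571, 0.231] pointing down, gripper open.
Joint ranges: [-148.97, 148.97], [-28.65, 121.19], [-84.17, 76.75], [9.2, 138.47], [-72.65, 252.65], [3.7, 117.97], [-149.18, 149.18]. Speed limits (degrees/s): [127.2, 127.2, 159.86, 159.86, 180, 180, 180].

### API

Orientations are given as [roll, pitch, yaw] about the fixed x, y, z axes, in that order (R = Rz(yaw) Ry(pitch) Rx(roll)).
In Python, from workcell import robot, viewer gives the robot as it stands. The module is installed in compiled form; this text tells all that it offers.
- The arm moves only by the tool send_rows, never from a script. Its argument "deltas" is a list of rows, each a list of 2 entries, a list of its own where there are three numbers: the shift along the world's x, y, z in m, then the turn, a rotation vector about the world's x, y, z in degrees. In form: [[[tx, ty, tz], [rx, ry, rz]], ...]. A call has 1 to 10 rows; each row shifts and turns the commanded pose from where the row before left it; what a row does not reach is not made up. A row lasts 1/10 s, in which the tool goes at most 50 mm and 8.59 degrees, less where a joint would pass 70% of its speed; a pose out of reach is approached as far as the arm can. A call with a gripper value outside its range is refused whole. "claw" is the opening, from 0 (shut) to 1 (fully open), set as the call begins (left out, the last holds). The fingers move at their own pace and stop on an object; the grip force is fixed at half the most. Time passes only in rows, so rows that do not move let the fingers close. It gives the time, the measured TCP pose, the force and the opening at its end, in the units of the state.
- robot.state(): the state, without advancing time (a new reading comes with each control period).
- viewer.camera(name): name is "side" or "top"; returns a dict with "pixels" (384x512x3 uint8, blue, green, red), "camera_matrix" (3x3 intrinsics, pixels), "dist" ([k1, k2, p1, p2, k3] as OpenCV has them; the pictures are not rectified), "view" (4x4, takes a point from world to camera coordinates). Camera axes: x right, y up, looking along -z (the intrinsics and any distortion apply to the point x, -y, -z); pixel columns grow to the right and rows downward; lengths in m; the calibration is good to about 2 mm. A picture is of the moment at which its call begins. There is no depth.
- robot.job_done(): hands the job in, once; it reports no verdict.
The state is a dict: "time_s": time; "qpos": joint angles; "dq": joint speeds; "tau": joint torques, N m; "tool_pos": TCP position; "ee_rot": TCP orientation; "force": force on the tool from outside, world axes, zero at the start; "wrist_torque": the same for the moment, N m; "finger_gap": opening from 0.0 (shut) to 1.0 (fully open).
Only numpy, scipy, OpenCV 4.12 (cv2) and the standard library are available. Lean on these libraries where they do the work, as an engineer would, in place of code of your own. Each camera call takes 0.05 s, during which the arm holds its last target. There are 200 camera calls.

### The job

Clamp the orange amphora neck in the jaws on the iron turntable using only the red ratchet lever: turn the lever clockwise to its stop, then lift it off its serrations, swing it back, let it drop fully home into the teeth, and turn it clockwise again until the resistance at the knob has risen from 6 N running free to about 10 N, so that the neck is held firmly but not crushed. Leave the lever down in its teeth and let go of it; do not touch the neck with the gripper, keep it standing upright, and leave the awl, pebbles and green spout where they are.

Things in the scene. Friction and masses are not known exactly. Their poses are not given: they have to be found in the camera images.
- turntable: Cast-iron turntable, locked: plate 250 mm in diameter, top 60 mm above the bench, crank on its +x side. Origin on its axis at bench level. In its frame the lever's axis is at (0, -85 mm); the moving jaw slides along +y, 10 mm per rad of spindle, towards the neck; a fixed V jaw stands on the +y side.
- axis (a point): Point on the lever's vertical turning axis, 166 mm above the bench, level with the knob's grip point when the lever is down. Below it, from the top: steel stub to 137 mm, red boss 64 mm wide to 129 mm, brass disc 62 mm wide with a ring of 12 upright teeth (30 degrees apart, 6 mm high), iron column 66 mm wide.
- knob (a point): Grip point on the centre line of the upright black knob (cylinder, 22 mm in diameter) that spins freely on the lever's end, 90 mm out from the turning axis; 166 mm above the bench with the lever down. The knob reaches 22 mm above and 36 mm below this point, down to the red arm. Grip it from above; no other thing stands as high as 140 mm in its swing.
- lever (a joint): Swing of the lever about the vertical axis, rad, grows clockwise seen from above (the tightening direction). Hard stops at -0.95 and +0.70. Starts near 0. Every lever direction is free of obstacles at knob height.
- lever_lift (a joint): Lever's height, m: 0 = home in the teeth, 0.0055 = riding on tooth tops, over 0.007 clear, stop 0.014. Lifting takes 7 to 12 N (spring and weight); relieve the turning load first. Teeth have upright flanks and 0.1 rad of play and engage only every 30 degrees (0.524 rad) of swing relative to the brass disc; let down between, the lever rides on the tops and drops in when swung on.
- spindle (a joint): Turn of the brass disc and clamp screw, rad, grows as it tightens; 0 at start; driven by the lever only when in the teeth, else held by friction. Jaws meet the neck at 1.0 to 1.6 rad, not known beforehand. Knob force is 6 N running, then rises 1 N per 9 N of jaw pressure within a few tenths of a rad: over 8.3 N (20 N on the neck) is firm, over 12.5 N (60 N) cracks the neck, 10 N is right.
- jaw: Moving steel jaw with a springy cork face (20 N per mm), 44 x 36 mm. Its origin coincides with the turntable's when open and moves along the turntable's +y as it closes (front face at y = -34 mm from its origin, 67 to 103 mm above the bench).
- neck: Loose orange amphora neck standing upright on the plate between the jaws: 60 mm in diameter, 75 mm tall, rim 72 mm wide; its top is 135 mm above the bench. Origin at the centre of its underside. 0.3 kg, fragile.
- awl: Pale bone awl lying on the bench, 120 mm long, 10 mm thick, origin at its middle, underside. Bystander.
- pebble1: Grey pebble weight, 52 mm wide, 24 mm high, origin under its centre. Bystander.
- pebble2: Grey pebble weight like the other, 52 mm wide, 24 mm high, origin under its centre. Bystander.
- spout: Green-glazed jug spout standing on the bench, 52 mm wide, 56 mm tall, origin under its centre. Bystander.
Mind the look-alikes: they are no part of the job. There is more than one size of the neck; the job needs the middle-sized.

How it is judged:
By the outcome, as a careful person would: the job done as asked, in the order asked, and still so for the second after the job is handed in, with the robot touching nothing.
It also fails if it takes over 72 s, if anything falls off the work surface, if the arm or the gripper's body presses on something with over 40 N, if the wrist force passes 120 N, or if a joint passes its speed limit or range.

## Working session

There is one attempt and no reset: what is moved stays moved. The work goes in short steps, Python scripts to look and compute and a tool call to move; the robot and the scene stay as the last step left them, time stands still between calls to the robot, and variables do not carry over. Pictures are saved under pics/ and viewed, about 8 in all and at most 12, crops included, and the job is handed in when it is done.

Besides the shell and the picture viewer there is one more tool, called after "Emit:" as name(argument=value, ...) on one line, values as JSON. send_rows: Moves the arm, as the interface text tells. Its arguments: {"type":"object","properties":{"deltas":{"type":"array"},"claw":{"type":"number"}},"required":["deltas"]}

```bash
mkdir -p pics; cat > h.py <<'E'
import numpy as np, cv2
from workcell import robot, viewer
def shot(n,f=None):
    c=viewer.camera(n)
    if f: cv2.imwrite('pics/'+f,c['pixels'])
    return c
def ray(c,uv):
    K=np.array(c['camera_matrix']);V=np.array(c['view'])
    p=cv2.undistortPoints(np.array([[uv]],float),K,np.array(c['dist'],float))[0,0]
    d=V[:3,:3].T@np.array([p[0],-p[1],-1.]);o=-V[:3,:3].T@V[:3,3]
    return o,d
def onz(c,uv,z):
    o,d=ray(c,uv);return o+d*(z-o[2])/d[2]
def proj(c,P):
    V=np.array(c['view']);q=V[:3,:3]@np.array(P,float)+V[:3,3]
    return cv2.projectPoints(np.array([[q[0],-q[1],-q[2]]]),np.zeros(3),np.zeros(3),np.array(c['camera_matrix']),np.array(c['dist'],float))[0].ravel()
E
python3 - <<'E'
from h import *
s=shot('side');t=shot('top')
cv2.imwrite('pics/a.png',cv2.resize(t['pixels'],(800,600)))
cv2.imwrite('pics/b.png',cv2.resize(s['pixels'],(800,600)))
np.savez('c.npz',s=s['pixels'],t=t['pixels'])
for c in(s,t):print(np.round(-np.array(c['view'])[:3,:3].T@np.array(c['view'])[:3,3],3))
print(robot.state())
E
```

```text
[0.393 0.744 0.559]
[0.382 0.031 0.918]
{'time_s': 0.1, 'qpos': array([64.65431035, 19.07050654, -3.70516952, 83.7002901 ,  1.23806922,
       77.34344596, -5.07100922]), 'dq': array([-0.01733963, -0.15424136, -0.08655679, -0.07437181,  0.00545909,
       -0.07689658,  0.09828517]), 'tau': array([ 4.79931459e-04, -6.26751423e+01,  4.88104520e-02, -3.92431462e+01,
        1.64276396e-02,  6.93577211e-03,  4.09795837e-05]), 'tool_pos': array([ 0.25455902, -0.57044875,  0.23057947]), 'ee_rot': array([-1.79925729e+02,  4.36786633e-03,  2.40499022e+01]), 'force': array([-0.24982743, -0.2045038 , -0.09530222]), 'wrist_torque': array([0.04504302, 0.02999253, 0.0533462 ]), 'finger_gap': 0.9947948509337975}
```

View pics/a.png

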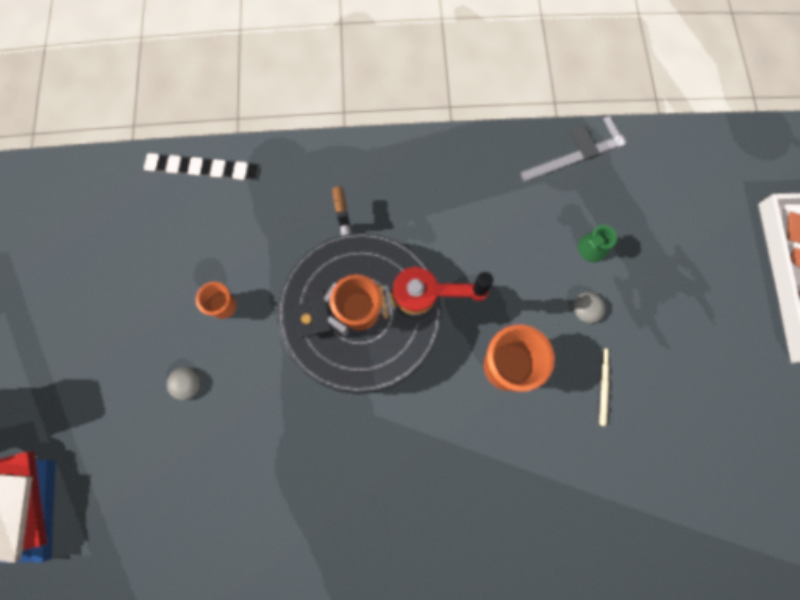

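View pics/b.png

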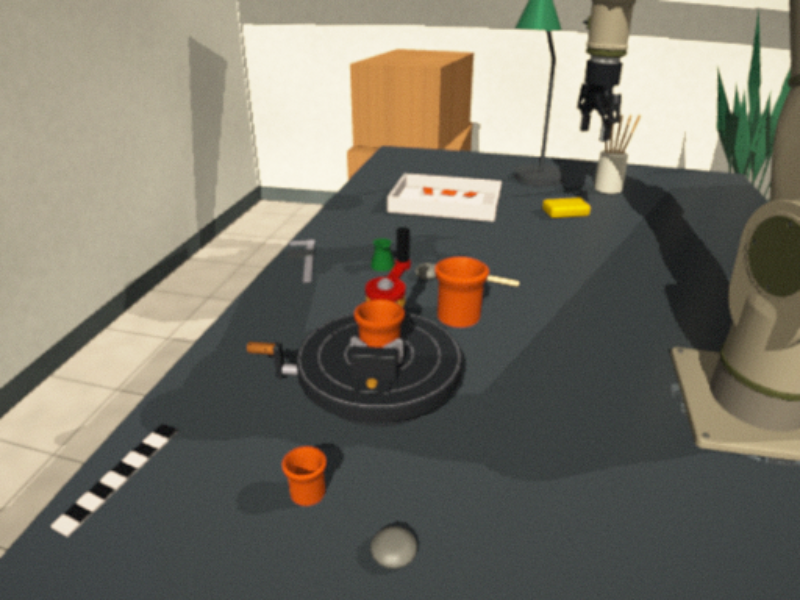

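Both views show three orange necks. In the 800x600 top view they are small (215,300), middle (357,302) and large (519,358). The middle one, between the jaws on the turntable, is the one meant. The red lever runs from its boss at (415,290) to the black knob at (484,283).

```bash
python3 - <<'E'
from h import *
s=shot('side');t=shot('top')
T=t['pixels'];S=s['pixels']
# crops
a=cv2.resize(T[140:260,170:330],(800,600),interpolation=cv2.INTER_CUBIC)
b=cv2.resize(S[130:265,180:330],(667,600),interpolation=cv2.INTER_CUBIC)
cv2.imwrite('pics/c.png',a);cv2.imwrite('pics/d.png',b)
hsv=cv2.cvtColor(T,cv2.COLOR_BGR2HSV)
# orange neck diameters in top
m=cv2.inRange(hsv,(6,120,80),(14,255,255));n,l,st,ce=cv2.connectedComponentsWithStats(m)
for i in range(1,n):
    if st[i,4]>80: print('orange',st[i],ce[i])
m=cv2.inRange(hsv,(0,150,80),(4,255,255))|cv2.inRange(hsv,(174,150,80),(180,255,255));n,l,st,ce=cv2.connectedComponentsWithStats(m)
for i in range(1,n):
    if st[i,4]>50: print('red',st[i],ce[i])
g=T.max(2);m=((g<28)*255).astype(np.uint8);m[:, :295]=0;m[:,325:]=0;m[:165]=0;m[200:]=0
n,l,st,ce=cv2.connectedComponentsWithStats(m)
for i in range(1,n):
    if st[i,4]>15: print('blk',st[i],ce[i])
E
```

```text
orange [213 120   8  15  84] [216.38095238 127.0952381 ]
orange [505 136   7  19 119] [508.00840336 145.14285714]
orange [211 176  35  35 935] [227.87807487 192.72620321]
orange [126 180  25  24 447] [137.77181208 191.80313199]
orange [ 310  208   45   43 1534] [331.86701434 229.33441982]
red [251 171  61  28 723] [273.60857538 185.21991701]
red [  0 289  22  16 247] [ 10.5708502 297.       ]
red [ 15 312  12  39 252] [ 20.58333333 335.46031746]
```

View pics/c.png

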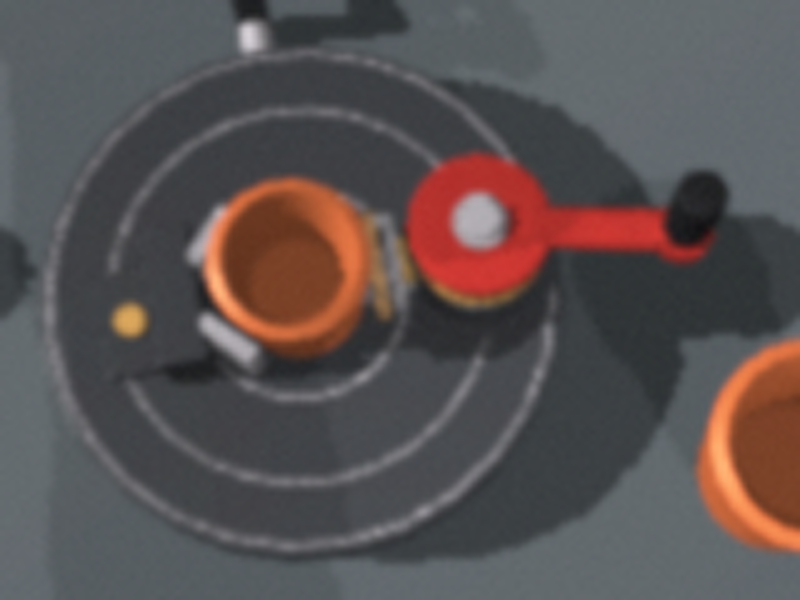

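View pics/d.png

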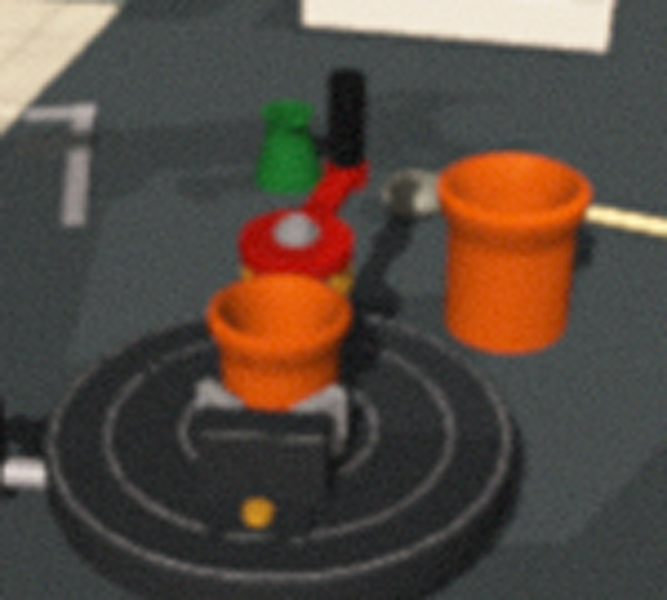

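The top crop shows, in crop pixels: boss circle centre (479,224), radius about 70; knob top (699,195); knob foot (685,245); plate ring centre (300,302). The middle neck stands between the V jaw and the cork jaw. The side crop shows the knob from (347,75) to (347,162).

```bash
python3 - <<'E'
from h import *
from scipy.optimize import least_squares
s=shot('side');t=shot('top')
ct=lambda u,v:(170+(u+.5)/5-.5,140+(v+.5)/5-.5)
cs=lambda u,v:(180+(u+.5)/4.4467-.5,130+(v+.5)/4.4444-.5)
tab=onz(t,ct(300,302),.06);boss=onz(t,ct(479,224),.137)
print('table',tab,'boss',boss,'bossR',np.linalg.norm(onz(t,ct(549,224),.137)-boss))
print('table-boss',np.linalg.norm((tab-boss)[:2]))
print('stub side z=.15',onz(s,cs(296,232),.150),'top',onz(t,ct(480,221),.150))
k=onz(t,ct(699,195),.188);print('knob top',k,np.linalg.norm((k-boss)[:2]))
print('side knobtop',onz(s,cs(347,76),.188), 'knob mid line',onz(s,cs(347,118),.166))
# tri
o1,d1=ray(t,ct(699,195));o2,d2=ray(s,cs(347,76))
A=np.c_[d1,-d2];x=np.linalg.lstsq(A,o2-o1,rcond=None)[0];print('tri',o1+d1*x[0],o2+d2*x[1])
for n,u in(('small',(138,191.5)),('mid',(227.5,193)),('large',(332,229))):print(n,onz(t,u,.135))
print('rim d mid',np.linalg.norm(onz(t,(211,193),.135)-onz(t,(244,193),.135)))
print(np.degrees(np.arctan2(*(k-boss)[1::-1])),np.degrees(np.arctan2(*(boss-tab)[1::-1])))
E
```

```text
table [0.57145589 0.08151751 0.06      ] boss [ 0.58468488 -0.00220967  0.137     ] bossR 0.030482177123218213
table-boss 0.08476583643482796
stub side z=.15 [0.57920051 0.03067842 0.15      ] top [ 0.58261014 -0.00216124  0.15      ]
knob top [ 0.57854428 -0.09066515  0.188     ] 0.08866836833268159
side knobtop [ 0.5790865  -0.08897897  0.188     ] knob mid line [ 0.57679388 -0.0794105   0.166     ]
tri [ 0.57880285 -0.09082571  0.18703994] [ 0.57948225 -0.09074982  0.18721023]
small [0.58533621 0.27676839 0.135     ]
mid [0.57068265 0.08104979 0.135     ]
large [ 0.47917737 -0.13776018  0.135     ]
rim d mid 0.07168925880414949
-93.97111842344817 -81.0214277481765
```

Measurements agree with the given sizes: boss radius 30.5 mm (32), axis to table centre 84.8 mm (85), knob radius 88.7 mm (90), neck rim 71.7 mm (72). The knob's two-view height is 187 mm (188). Next I move above the knob with tool y along the tangent.

Emit:
send_rows(deltas=[[[0.02, 0.03, 0.002], [0, 0, 4.1]], [[0.02, 0.03, 0.002], [0, 0, 4.1]], [[0.02, 0.03, 0.002], [0, 0, 4.1]], [[0.02, 0.03, 0.002], [0, 0, 4.1]], [[0.02, 0.03, 0.002], [0, 0, 4.1]], [[0.02, 0.03, 0.002], [0, 0, 4.1]], [[0.02, 0.03, 0.002], [0, 0, 4.1]], [[0.02, 0.03, 0.002], [0, 0, 4.1]]], claw=1)

```text
time_s: 1.1
tool_pos: [0.4153, -0.3294, 0.2475]
ee_rot: [180.0, 0.0, 57.0]
force: [0.1, -0.2, 0.6]
finger_gap: 0.998
```

Emit:
send_rows(deltas=[[[0.02, 0.03, 0], [0, 0, 4.1]], [[0.02, 0.03, 0], [0, 0, 4.1]], [[0.02, 0.03, 0], [0, 0, 4.1]], [[0.02, 0.03, 0], [0, 0, 4.1]], [[0.02, 0.03, 0], [0, 0, 4.1]], [[0.02, 0.03, 0], [0, 0, 4.1]], [[0.02, 0.03, 0], [0, 0, 4.1]], [[0.02, 0.03, 0], [0, 0, 4.1]], [[0, 0, 0], [0, 0, 0]], [[0, 0, 0], [0, 0, 0]]])

```text
time_s: 2.1
tool_pos: [0.5749, -0.09, 0.2471]
ee_rot: [-180.0, -0.0, 89.7]
force: [-0.3, -0.1, -0.7]
finger_gap: 0.995
```

Emit:
send_rows(deltas=[[[0.004, 0, -0.012], [0, 0, 0]], [[0, 0, -0.014], [0, 0, 0]], [[0, 0, -0.014], [0, 0, 0]], [[0, 0, -0.014], [0, 0, 0]], [[0, 0, -0.014], [0, 0, 0]], [[0, 0, -0.014], [0, 0, 0]], [[0, 0, -0.01], [0, 0, 0]], [[0, 0, -0.008], [0, 0, 0]], [[0, 0, 0], [0, 0, 0]]])

```text
time_s: 3.0
tool_pos: [0.5783, -0.0907, 0.1462]
ee_rot: [-179.9, -0.0, 89.7]
force: [0.3, 0.2, -1.1]
finger_gap: 0.998
```

```bash
python3 - <<'E'
from h import *
s=shot('side');t=shot('top')
cv2.imwrite('pics/e.png',np.hstack([cv2.resize(t['pixels'][130:250,220:350],(400,370)),cv2.resize(s['pixels'][90:210,190:320],(400,370))]))
E
```

```text
(no output)
```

View pics/e.png

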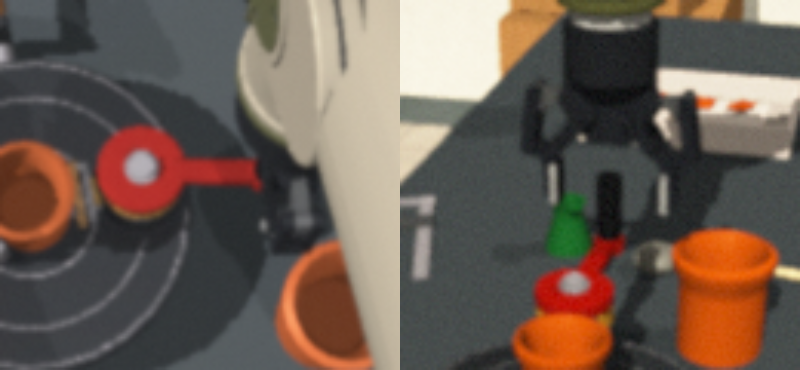

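The knob, at (610,205) on the right side of the picture, stands centred between the open fingers at (553,185) and (663,195). I'll close on it.

Emit:
send_rows(deltas=[[[0, 0, 0], [0, 0, 0]], [[0, 0, 0], [0, 0, 0]], [[0, 0, 0], [0, 0, 0]], [[0, 0, 0], [0, 0, 0]], [[0, 0, 0], [0, 0, 0]], [[0, 0, 0], [0, 0, 0]], [[0, 0, 0], [0, 0, 0]], [[0, 0, 0], [0, 0, 0]]], claw=0)

```text
time_s: 3.9
tool_pos: [0.5789, -0.0909, 0.1475]
ee_rot: [180.0, 0.0, 89.6]
force: [0.1, 0.3, 2.6]
finger_gap: 0.244
```

```bash
cat > arc.py <<'E'
import numpy as np,sys
# arc.py cx cy R a0 a1 n : commanded rows in mm (world angle deg)
cx,cy,R,a0,a1,n=map(float,sys.argv[1:7]);a=np.radians(np.linspace(a0,a1,int(n)+1))
p=np.c_[cx+R*np.cos(a),cy+R*np.sin(a)]
print(np.round(p[[0,-1]],4));print(np.round(np.diff(p,axis=0)*1000,1).tolist())
E
python3 arc.py .584 -.0015 .0892 -93.6 -140 30
python3 -c "
from h import *
s=robot.state();print(s['time_s'],s['tool_pos'],s['force'],s['wrist_torque'],s['finger_gap'])"
```

```text
[[ 0.5784 -0.0905]
 [ 0.5157 -0.0588]]
[[-2.4, 0.2], [-2.4, 0.2], [-2.4, 0.3], [-2.4, 0.4], [-2.4, 0.4], [-2.4, 0.5], [-2.3, 0.6], [-2.3, 0.6], [-2.3, 0.7], [-2.3, 0.8], [-2.3, 0.8], [-2.2, 0.9], [-2.2, 0.9], [-2.2, 1.0], [-2.2, 1.1], [-2.1, 1.1], [-2.1, 1.2], [-2.1, 1.2], [-2.0, 1.3], [-2.0, 1.3], [-2.0, 1.4], [-1.9, 1.4], [-1.9, 1.5], [-1.8, 1.5], [-1.8, 1.6], [-1.8, 1.6], [-1.7, 1.7], [-1.7, 1.7], [-1.6, 1.8], [-1.6, 1.8]]
3.9 [ 0.57886497 -0.09085149  0.14750835] [0.10263044 0.32672889 2.64203775] [-0.07219273  0.02730793 -0.04677026] 0.24350003495935404
```

Emit:
send_rows(deltas=[[[-0.0024, 0.0002, 0], [0, 0, 0]], [[-0.0024, 0.0002, 0], [0, 0, 0]], [[-0.0024, 0.0003, 0], [0, 0, 0]], [[-0.0024, 0.0004, 0], [0, 0, 0]], [[-0.0024, 0.0004, 0], [0, 0, 0]], [[-0.0024, 0.0005, 0], [0, 0, 0]], [[-0.0023, 0.0006, 0], [0, 0, 0]], [[-0.0023, 0.0006, 0], [0, 0, 0]], [[-0.0023, 0.0007, 0], [0, 0, 0]], [[-0.0023, 0.0008, 0], [0, 0, 0]]])

```text
time_s: 4.9
tool_pos: [0.5562, -0.0856, 0.1477]
ee_rot: [179.8, -0.0, 89.7]
force: [6.8, 0.3, -2.1]
finger_gap: 0.236
```

Emit:
send_rows(deltas=[[[-0.0023, 0.0008, 0], [0, 0, 0]], [[-0.0022, 0.0009, 0], [0, 0, 0]], [[-0.0022, 0.0009, 0], [0, 0, 0]], [[-0.0022, 0.001, 0], [0, 0, 0]], [[-0.0022, 0.0011, 0], [0, 0, 0]], [[-0.0021, 0.0011, 0], [0, 0, 0]], [[-0.0021, 0.0012, 0], [0, 0, 0]], [[-0.0021, 0.0012, 0], [0, 0, 0]]])

```text
time_s: 5.7
tool_pos: [0.539, -0.0772, 0.1477]
ee_rot: [179.8, -0.0, 89.7]
force: [8.9, 1.2, -3.2]
finger_gap: 0.243
```

Emit:
send_rows(deltas=[[[-0.0018, 0.0015, 0], [0, 0, 0]], [[-0.0018, 0.0015, 0], [0, 0, 0]], [[-0.0018, 0.0015, 0], [0, 0, 0]], [[-0.0017, 0.0016, 0], [0, 0, 0]]])

```text
time_s: 6.1
tool_pos: [0.5317, -0.0718, 0.1477]
ee_rot: [179.8, 0.0, 89.7]
force: [6.8, -1.9, -1.8]
finger_gap: 0.24
```

Emit:
send_rows(deltas=[[[-0.0015, 0.0013, 0], [0, 0, 0]], [[-0.0015, 0.0013, 0], [0, 0, 0]], [[-0.0015, 0.0013, 0], [0, 0, 0]], [[-0.0015, 0.0013, 0], [0, 0, 0]]])

```text
time_s: 6.5
tool_pos: [0.5258, -0.0668, 0.1477]
ee_rot: [179.8, 0.0, 89.6]
force: [8.3, -1.3, -2.1]
finger_gap: 0.245
```

Emit:
send_rows(deltas=[[[-0.0007, 0.0007, 0], [0, 0, 0]], [[-0.0007, 0.0007, 0], [0, 0, 0]]])

```text
time_s: 6.7
tool_pos: [0.5244, -0.0654, 0.1476]
ee_rot: [179.8, 0.0, 89.6]
force: [7.5, -1.5, -2.5]
finger_gap: 0.242
```

Emit:
send_rows(deltas=[[[-0.0008, 0.0007, 0], [0, 0, 0]], [[-0.0008, 0.0008, 0], [0, 0, 0]], [[-0.0007, 0.0008, 0], [0, 0, 0]]])

```text
time_s: 7.0
tool_pos: [0.5228, -0.0638, 0.1478]
ee_rot: [179.7, 0.1, 89.6]
force: [12.6, -5.0, -5.8]
finger_gap: 0.239
```

Emit:
send_rows(deltas=[[[-0.0007, 0.0008, 0], [0, 0, 0]], [[-0.0007, 0.0008, 0], [0, 0, 0]]])

```text
time_s: 7.2
tool_pos: [0.5222, -0.0631, 0.148]
ee_rot: [179.6, 0.1, 89.6]
force: [17.2, -8.2, -8.6]
finger_gap: 0.246
```

Emit:
send_rows(deltas=[[[-0.0007, 0.0008, 0], [0, 0, 0]], [[-0.0007, 0.0008, 0], [0, 0, 0]]])

```text
time_s: 7.4
tool_pos: [0.5216, -0.0623, 0.1482]
ee_rot: [179.5, 0.2, 89.5]
force: [21.6, -10.6, -10.9]
finger_gap: 0.243
```

The stop is reached: about 24 N at (0.5225,-0.0635). I'll relieve the load by backing into mid-play.

Emit:
send_rows(deltas=[[[0.0015, -0.0015, 0], [0, 0, 0]], [[0.0015, -0.0015, 0], [0, 0, 0]], [[0.0015, -0.0015, 0], [0, 0, 0]], [[0.0012, -0.0013, 0], [0, 0, 0]], [[0.0008, -0.0009, 0], [0, 0, 0]], [[0, 0, 0], [0, 0, 0]]])

```text
time_s: 8.0
tool_pos: [0.5248, -0.0659, 0.1474]
ee_rot: [180.0, -0.0, 89.7]
force: [1.5, 1.6, 2.6]
finger_gap: 0.241
```

Emit:
send_rows(deltas=[[[0.0004, -0.0004, 0.002], [0, 0, 0]], [[0.0003, -0.0003, 0.002], [0, 0, 0]], [[0, 0, 0.002], [0, 0, 0]], [[0, 0, 0.002], [0, 0, 0]], [[0, 0, 0.002], [0, 0, 0]], [[0, 0, 0.001], [0, 0, 0]], [[0, 0, 0], [0, 0, 0]]])

```text
time_s: 8.7
tool_pos: [0.5247, -0.0656, 0.1572]
ee_rot: [-179.9, -0.1, 89.7]
force: [5.5, 4.7, -11.0]
finger_gap: 0.24
```

```bash
python3 - <<'E'
from h import *
s=shot('side')
cv2.imwrite('pics/f.png',cv2.resize(s['pixels'][100:260,170:330],(600,600),interpolation=cv2.INTER_CUBIC))
print(robot.state()['force'])
E
python3 arc.py .5855 -.0015 .089 -133.5 -45.5 44
```

```text
[ 6.18354153  6.218147   -9.9855891 ]
[[ 0.5242 -0.0661]
 [ 0.6479 -0.065 ]]
[[2.3, -2.1], [2.4, -2.0], [2.4, -1.9], [2.5, -1.8], [2.6, -1.8], [2.6, -1.7], [2.7, -1.6], [2.7, -1.5], [2.8, -1.4], [2.8, -1.3], [2.9, -1.2], [2.9, -1.1], [2.9, -1.0], [3.0, -0.9], [3.0, -0.8], [3.0, -0.7], [3.1, -0.6], [3.1, -0.5], [3.1, -0.4], [3.1, -0.2], [3.1, -0.1], [3.1, -0.0], [3.1, 0.1], [3.1, 0.2], [3.1, 0.3], [3.1, 0.4], [3.1, 0.5], [3.0, 0.6], [3.0, 0.7], [3.0, 0.8], [3.0, 0.9], [2.9, 1.0], [2.9, 1.1], [2.8, 1.2], [2.8, 1.3], [2.8, 1.4], [2.7, 1.5], [2.6, 1.6], [2.6, 1.7], [2.5, 1.8], [2.5, 1.9], [2.4, 2.0], [2.3, 2.1], [2.3, 2.1]]
```

View pics/f.png

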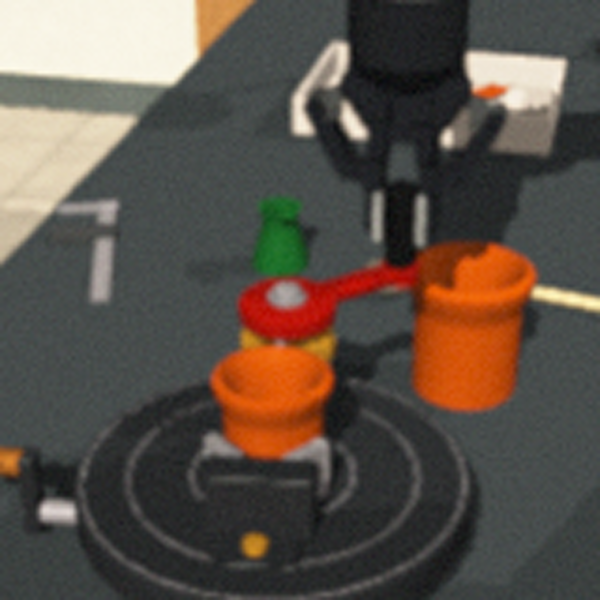

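The crop shows the lever lifted, with a gap under the boss and the brass teeth showing at (290,340). The neck is upright. Next I swing back about 90° (3 teeth) towards the -0.95 stop.

Emit:
send_rows(deltas=[[[0.0026, -0.0018, 0], [0, 0, 0]], [[0.0027, -0.0017, 0], [0, 0, 0]], [[0.0027, -0.0016, 0], [0, 0, 0]], [[0.0025, -0.0018, 0], [0, 0, 0]], [[0.0026, -0.0018, 0], [0, 0, 0]], [[0.0026, -0.0017, 0], [0, 0, 0]], [[0.0027, -0.0016, 0], [0, 0, 0]], [[0.0027, -0.0015, 0], [0, 0, 0]], [[0.0028, -0.0014, 0], [0, 0, 0]], [[0.0028, -0.0013, 0], [0, 0, 0]]])

```text
time_s: 9.75
tool_pos: [0.5522, -0.0835, 0.1583]
ee_rot: [-180.0, 0.0, 89.6]
force: [1.0, 1.8, -11.1]
finger_gap: 0.239
```

Emit:
send_rows(deltas=[[[0.0029, -0.0012, 0], [0, 0, 0]], [[0.0029, -0.0011, 0], [0, 0, 0]], [[0.0029, -0.001, 0], [0, 0, 0]], [[0.003, -0.0009, 0], [0, 0, 0]], [[0.003, -0.0008, 0], [0, 0, 0]], [[0.003, -0.0007, 0], [0, 0, 0]], [[0.0031, -0.0006, 0], [0, 0, 0]], [[0.0031, -0.0005, 0], [0, 0, 0]], [[0.0031, -0.0004, 0], [0, 0, 0]], [[0.0031, -0.0002, 0], [0, 0, 0]]])

```text
time_s: 10.75
tool_pos: [0.5824, -0.0906, 0.1583]
ee_rot: [180.0, -0.0, 89.7]
force: [-0.1, 1.7, -9.1]
finger_gap: 0.242
```

Emit:
send_rows(deltas=[[[0.0031, -0.0001, 0], [0, 0, 0]], [[0.0031, 0, 0], [0, 0, 0]], [[0.0031, 0.0001, 0], [0, 0, 0]], [[0.0031, 0.0002, 0], [0, 0, 0]], [[0.0031, 0.0003, 0], [0, 0, 0]], [[0.0031, 0.0004, 0], [0, 0, 0]], [[0.0031, 0.0005, 0], [0, 0, 0]]])

```text
time_s: 11.45
tool_pos: [0.6041, -0.0893, 0.1583]
ee_rot: [180.0, 0.0, 89.6]
force: [-0.4, 0.8, -9.5]
finger_gap: 0.24
```

Emit:
send_rows(deltas=[[[0.003, 0.0006, 0], [0, 0, 0]], [[0.003, 0.0007, 0], [0, 0, 0]], [[0.003, 0.0008, 0], [0, 0, 0]], [[0.003, 0.0009, 0], [0, 0, 0]], [[0.0029, 0.001, 0], [0, 0, 0]], [[0.0029, 0.0011, 0], [0, 0, 0]], [[0.0028, 0.0012, 0], [0, 0, 0]], [[0.0028, 0.0013, 0], [0, 0, 0]]])

```text
time_s: 12.25
tool_pos: [0.6275, -0.0815, 0.1583]
ee_rot: [-180.0, -0.0, 89.7]
force: [-0.4, 1.2, -10.5]
finger_gap: 0.244
```

Emit:
send_rows(deltas=[[[0.0028, 0.0014, 0], [0, 0, 0]], [[0.0027, 0.0015, 0], [0, 0, 0]], [[0.0026, 0.0016, 0], [0, 0, 0]], [[0.0026, 0.0017, 0], [0, 0, 0]], [[0.0025, 0.0018, 0], [0, 0, 0]]])

```text
time_s: 12.75
tool_pos: [0.6407, -0.0735, 0.1583]
ee_rot: [180.0, -0.0, 89.7]
force: [-0.6, 1.2, -9.3]
finger_gap: 0.245
```

Emit:
send_rows(deltas=[[[0.0016, 0.0013, 0], [0, 0, 0]], [[0.0015, 0.0013, 0], [0, 0, 0]], [[0.0015, 0.0013, 0], [0, 0, 0]], [[0.0014, 0.0014, 0], [0, 0, 0]], [[0.0014, 0.0014, 0], [0, 0, 0]], [[0.0014, 0.0015, 0], [0, 0, 0]]])

```text
time_s: 13.35
tool_pos: [0.6496, -0.0658, 0.1584]
ee_rot: [180.0, 0.0, 89.6]
force: [0.6, -0.8, -10.5]
finger_gap: 0.243
```

Emit:
send_rows(deltas=[[[0.0007, 0.0008, 0], [0, 0, 0]], [[0.0007, 0.0008, 0], [0, 0, 0]]])

```text
time_s: 13.55
tool_pos: [0.651, -0.0643, 0.1584]
ee_rot: [180.0, 0.0, 89.6]
force: [2.1, -1.4, -10.9]
finger_gap: 0.241
```

```bash
python3 - <<'E'
from h import *
from scipy.optimize import least_squares
P=np.array([(.5789,-.0909),(.5522,-.0835),(.5824,-.0906),(.6041,-.0893),(.6275,-.0815),(.6407,-.0735)])
f=least_squares(lambda c:np.hypot(*(P-c).T)-.09,[.585,-.001]);print(f.x,f.fun)
c=f.x
for p in [(.5230,-.0640),(.5226,-.0634),robot.state()['tool_pos'][:2]]:
  d=np.array(p)-c;print(np.degrees(np.arctan2(d[1],d[0])),np.hypot(*d))
E
```

```text
[ 0.58752793 -0.00090213] [ 4.10499553e-04 -1.64198209e-04 -1.55666816e-04 -6.21457132e-05
 -3.45413704e-05 -1.26650445e-05]
-135.64197580401463 0.09025073537564934
-136.09251821879516 0.09012003179209484
-44.95291776527494 0.08967217398518036
```

Circle fit: centre (0.5875,-0.0009), residuals under 0.5 mm. The cw stop was at -135.7°, so 3 teeth back engages from -45.7° to the stop at about -41.3°. I'll go to about -43.5° and lower.

Emit:
send_rows(deltas=[[[0.0008, 0.0008, 0], [0, 0, 0]], [[0.0007, 0.0008, 0], [0, 0, 0]], [[0, 0, 0], [0, 0, 0]]])

```text
time_s: 13.85
tool_pos: [0.6526, -0.0626, 0.1585]
ee_rot: [179.9, 0.0, 89.6]
force: [3.2, -2.4, -11.0]
finger_gap: 0.242
```

Emit:
send_rows(deltas=[[[0, 0, -0.002], [0, 0, 0]], [[0, 0, -0.002], [0, 0, 0]], [[0, 0, -0.002], [0, 0, 0]], [[0, 0, -0.002], [0, 0, 0]], [[0, 0, -0.002], [0, 0, 0]], [[0, 0, -0.001], [0, 0, 0]], [[0, 0, 0], [0, 0, 0]]])

```text
time_s: 14.55
tool_pos: [0.6529, -0.0625, 0.1483]
ee_rot: [179.9, 0.0, 89.6]
force: [4.0, -3.3, -3.3]
finger_gap: 0.242
```

Emit:
send_rows(deltas=[[[0, 0, -0.0008], [0, 0, 0]], [[0, 0, -0.0007], [0, 0, 0]], [[0, 0, 0], [0, 0, 0]]])

```text
time_s: 14.85
tool_pos: [0.6534, -0.0623, 0.1478]
ee_rot: [179.8, 0.0, 89.6]
force: [4.1, -3.7, 3.4]
finger_gap: 0.243
```

```bash
python3 arc.py .5875 -.0009 .0895 -43.5 -133.5 60; python3 - <<'E'
from h import *
s=shot('side')
cv2.imwrite('pics/g.png',cv2.resize(s['pixels'][100:260,170:330],(600,600),interpolation=cv2.INTER_CUBIC))
E
```

```text
[[ 0.6524 -0.0625]
 [ 0.5259 -0.0658]]
[[-1.6, -1.7], [-1.7, -1.6], [-1.7, -1.6], [-1.8, -1.5], [-1.8, -1.5], [-1.8, -1.5], [-1.9, -1.4], [-1.9, -1.4], [-1.9, -1.3], [-2.0, -1.3], [-2.0, -1.2], [-2.0, -1.1], [-2.1, -1.1], [-2.1, -1.0], [-2.1, -1.0], [-2.2, -0.9], [-2.2, -0.9], [-2.2, -0.8], [-2.2, -0.8], [-2.2, -0.7], [-2.3, -0.6], [-2.3, -0.6], [-2.3, -0.5], [-2.3, -0.5], [-2.3, -0.4], [-2.3, -0.3], [-2.3, -0.3], [-2.3, -0.2], [-2.3, -0.2], [-2.3, -0.1], [-2.3, -0.0], [-2.3, 0.0], [-2.3, 0.1], [-2.3, 0.2], [-2.3, 0.2], [-2.3, 0.3], [-2.3, 0.3], [-2.3, 0.4], [-2.3, 0.5], [-2.3, 0.5], [-2.3, 0.6], [-2.3, 0.6], [-2.2, 0.7], [-2.2, 0.8], [-2.2, 0.8], [-2.2, 0.9], [-2.2, 0.9], [-2.1, 1.0], [-2.1, 1.0], [-2.1, 1.1], [-2.0, 1.1], [-2.0, 1.2], [-2.0, 1.3], [-1.9, 1.3], [-1.9, 1.4], [-1.9, 1.4], [-1.8, 1.5], [-1.8, 1.5], [-1.8, 1.5], [-1.7, 1.6]]
```

View pics/g.png

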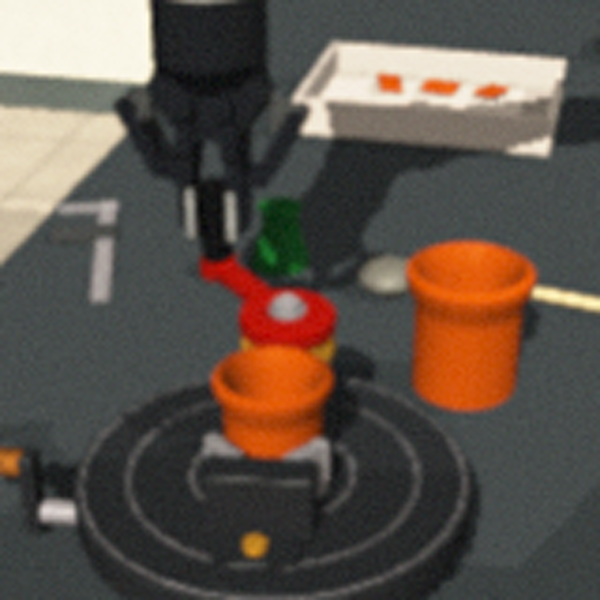

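The crop shows the boss down again (centre row 318, was 305) and no gap above the brass. The upward +3.4 N says the lever is resting home. Now I turn clockwise, watching the tangential force.

```bash
cat > f.py <<'E'
from h import *
C=np.array([.5875,-.0009])
def ft():
    s=robot.state();d=s['tool_pos'][:2]-C;a=np.arctan2(d[1],d[0]);F=s['force']
    t=np.array([np.sin(a),-np.cos(a)])
    print('t %.2f ang %.2f r %.2fmm Fres %.2f Frad %.2f Fz %.1f z %.4f'%(s['time_s'],np.degrees(a),1e3*np.hypot(*d),-F[:2]@t,F[:2]@d/np.hypot(*d),F[2],s['tool_pos'][2]))
ft()
E
python3 f.py
```

```text
t 14.90 ang -43.01 r 90.08mm Fres -0.03 Frad 5.90 Fz 4.9 z 0.1477
```

Emit:
send_rows(deltas=[[[-0.0009, -0.0022, 0], [0, 0, 0]], [[-0.0015, -0.0018, 0], [0, 0, 0]], [[-0.0017, -0.0016, 0], [0, 0, 0]], [[-0.0018, -0.0015, 0], [0, 0, 0]], [[-0.0018, -0.0015, 0], [0, 0, 0]], [[-0.0018, -0.0015, 0], [0, 0, 0]], [[-0.0019, -0.0014, 0], [0, 0, 0]], [[-0.0019, -0.0014, 0], [0, 0, 0]]])

```text
time_s: 15.7
tool_pos: [0.6407, -0.0738, 0.1476]
ee_rot: [179.7, -0.1, 89.7]
force: [7.8, 0.2, 4.1]
finger_gap: 0.243
```

```bash
python3 f.py
```

```text
t 15.70 ang -53.89 r 90.26mm Fres 6.46 Frad 4.43 Fz 4.1 z 0.1476
```

Emit:
send_rows(deltas=[[[-0.0019, -0.0014, 0], [0, 0, 0]], [[-0.002, -0.0013, 0], [0, 0, 0]], [[-0.002, -0.0013, 0], [0, 0, 0]], [[-0.002, -0.0012, 0], [0, 0, 0]], [[-0.0021, -0.0011, 0], [0, 0, 0]], [[-0.0021, -0.0011, 0], [0, 0, 0]]])

```text
time_s: 16.3
tool_pos: [0.6285, -0.0814, 0.1475]
ee_rot: [179.7, -0.1, 89.7]
force: [7.4, 0.7, 4.7]
finger_gap: 0.239
```

```bash
python3 f.py
```

```text
t 16.30 ang -63.00 r 90.32mm Fres 6.91 Frad 2.77 Fz 4.7 z 0.1475
```

Emit:
send_rows(deltas=[[[-0.0021, -0.001, 0], [0, 0, 0]], [[-0.0021, -0.001, 0], [0, 0, 0]]])

```text
time_s: 16.5
tool_pos: [0.6243, -0.0834, 0.1475]
ee_rot: [179.7, -0.1, 89.7]
force: [7.9, -0.1, 3.5]
finger_gap: 0.239
```

```bash
python3 f.py
```

```text
t 16.50 ang -65.98 r 90.32mm Fres 7.14 Frad 3.26 Fz 3.5 z 0.1475
```

Emit:
send_rows(deltas=[[[-0.0022, -0.0009, 0], [0, 0, 0]], [[-0.0022, -0.0009, 0], [0, 0, 0]]])

```text
time_s: 16.7
tool_pos: [0.6199, -0.0853, 0.1475]
ee_rot: [179.7, -0.1, 89.7]
force: [7.2, -0.2, 3.7]
finger_gap: 0.243
```

```bash
python3 f.py
```

```text
t 16.70 ang -69.00 r 90.36mm Fres 6.62 Frad 2.79 Fz 3.7 z 0.1475
```

Emit:
send_rows(deltas=[[[-0.0022, -0.0008, 0], [0, 0, 0]], [[-0.0022, -0.0008, 0], [0, 0, 0]]])

```text
time_s: 16.9
tool_pos: [0.6154, -0.0869, 0.1475]
ee_rot: [179.7, -0.1, 89.7]
force: [7.4, -0.7, 3.7]
finger_gap: 0.238
```

```bash
python3 f.py
```

```text
t 16.90 ang -72.01 r 90.39mm Fres 6.78 Frad 2.97 Fz 3.7 z 0.1475
```

Running free at about 6.7 ± 0.4 N. Continuing.

Emit:
send_rows(deltas=[[[-0.0022, -0.0007, 0], [0, 0, 0]], [[-0.0023, -0.0006, 0], [0, 0, 0]]])

```text
time_s: 17.1
tool_pos: [0.6109, -0.0882, 0.1474]
ee_rot: [179.7, -0.1, 89.7]
force: [7.2, -0.0, 2.7]
finger_gap: 0.242
```

```bash
python3 f.py
```

```text
t 17.10 ang -74.98 r 90.36mm Fres 6.93 Frad 1.88 Fz 2.7 z 0.1474
```

Emit:
send_rows(deltas=[[[-0.0023, -0.0006, 0], [0, 0, 0]], [[-0.0023, -0.0005, 0], [0, 0, 0]]])

```text
time_s: 17.3
tool_pos: [0.6063, -0.0893, 0.1474]
ee_rot: [179.7, -0.1, 89.7]
force: [7.3, -0.2, 3.6]
finger_gap: 0.242
```

```bash
python3 f.py
```

```text
t 17.30 ang -78.00 r 90.40mm Fres 7.11 Frad 1.69 Fz 3.6 z 0.1474
```

Emit:
send_rows(deltas=[[[-0.0023, -0.0005, 0], [0, 0, 0]], [[-0.0023, -0.0004, 0], [0, 0, 0]]])

```text
time_s: 17.5
tool_pos: [0.6017, -0.0902, 0.1474]
ee_rot: [179.7, -0.1, 89.7]
force: [7.2, -0.1, 3.4]
finger_gap: 0.243
```

```bash
python3 f.py
```

```text
t 17.50 ang -80.98 r 90.41mm Fres 7.12 Frad 1.27 Fz 3.4 z 0.1474
```

Emit:
send_rows(deltas=[[[-0.0023, -0.0003, 0], [0, 0, 0]], [[-0.0023, -0.0003, 0], [0, 0, 0]]])

```text
time_s: 17.7
tool_pos: [0.5971, -0.0908, 0.1474]
ee_rot: [179.7, -0.1, 89.7]
force: [6.4, 0.3, 3.8]
finger_gap: 0.243
```

```bash
python3 f.py
```

```text
t 17.70 ang -83.92 r 90.42mm Fres 6.36 Frad 0.38 Fz 3.8 z 0.1474
```

Emit:
send_rows(deltas=[[[-0.0023, -0.0002, 0], [0, 0, 0]], [[-0.0023, -0.0002, 0], [0, 0, 0]]])

```text
time_s: 17.9
tool_pos: [0.5925, -0.0912, 0.1474]
ee_rot: [179.7, -0.1, 89.7]
force: [7.1, -0.1, 3.6]
finger_gap: 0.238
```

```bash
python3 f.py
```

```text
t 17.90 ang -86.82 r 90.47mm Fres 7.04 Frad 0.52 Fz 3.6 z 0.1474
```

Emit:
send_rows(deltas=[[[-0.0023, -0.0001, 0], [0, 0, 0]], [[-0.0023, 0, 0], [0, 0, 0]]])

```text
time_s: 18.1
tool_pos: [0.588, -0.0913, 0.1474]
ee_rot: [179.7, -0.1, 89.7]
force: [8.1, -1.0, 2.8]
finger_gap: 0.237
```

```bash
python3 f.py
```

```text
t 18.10 ang -89.67 r 90.40mm Fres 8.09 Frad 1.05 Fz 2.8 z 0.1474
```

Emit:
send_rows(deltas=[[[-0.0023, 0.0001, 0], [0, 0, 0]]])

```text
time_s: 18.2
tool_pos: [0.5858, -0.0913, 0.1474]
ee_rot: [179.7, -0.0, 89.7]
force: [7.3, -0.7, 2.8]
finger_gap: 0.241
```

```bash
python3 f.py
```

```text
t 18.20 ang -91.08 r 90.41mm Fres 7.26 Frad 0.55 Fz 2.8 z 0.1474
```

Emit:
send_rows(deltas=[[[-0.0012, 0.0001, 0], [0, 0, 0]], [[-0.0011, 0.0001, 0], [0, 0, 0]]])

```text
time_s: 18.4
tool_pos: [0.5836, -0.0912, 0.1474]
ee_rot: [179.7, -0.0, 89.7]
force: [8.2, -1.1, 2.5]
finger_gap: 0.241
```

```bash
python3 f.py
```

```text
t 18.40 ang -92.48 r 90.38mm Fres 8.26 Frad 0.79 Fz 2.5 z 0.1474
```

```bash
cat > avg.py <<'E'
from h import *
C=np.array([.5875,-.0009]);L=[]
for i in range(8):
    viewer.camera('side');s=robot.state();d=s['tool_pos'][:2]-C;a=np.arctan2(d[1],d[0]);F=s['force']
    L.append(F[1]*np.cos(a)-F[0]*np.sin(a))
print('ang %.2f'%np.degrees(a),np.round(L,2),'mean %.2f'%np.mean(L))
E
python3 avg.py
```

```text
ang -92.50 [7.09 7.75 7.8  8.22 8.51 8.22 6.91 7.58] mean 7.76
```

Emit:
send_rows(deltas=[[[-0.0012, 0.0001, 0], [0, 0, 0]], [[-0.0011, 0.0001, 0], [0, 0, 0]]])

```text
time_s: 19.0
tool_pos: [0.5814, -0.0911, 0.1474]
ee_rot: [179.7, -0.0, 89.7]
force: [8.6, -0.8, 2.7]
finger_gap: 0.24
```

```bash
python3 f.py; python3 avg.py
```

```text
t 19.00 ang -93.84 r 90.38mm Fres 8.64 Frad 0.21 Fz 2.7 z 0.1474
ang -93.92 [7.95 8.23 8.43 7.81 7.59 8.2  8.48 7.86] mean 8.07
```

Emit:
send_rows(deltas=[[[-0.0012, 0.0001, 0], [0, 0, 0]], [[-0.0011, 0.0002, 0], [0, 0, 0]]])

```text
time_s: 19.6
tool_pos: [0.5792, -0.0909, 0.1475]
ee_rot: [179.7, -0.0, 89.7]
force: [9.1, -0.9, 2.3]
finger_gap: 0.243
```

```bash
python3 f.py; python3 avg.py
```

```text
t 19.60 ang -95.27 r 90.36mm Fres 9.17 Frad 0.02 Fz 2.3 z 0.1475
ang -95.32 [8.28 8.59 8.31 8.58 8.1  8.37 8.64 9.1 ] mean 8.50
```

Emit:
send_rows(deltas=[[[-0.0012, 0.0002, 0], [0, 0, 0]], [[-0.0011, 0.0002, 0], [0, 0, 0]]])

```text
time_s: 20.2
tool_pos: [0.577, -0.0906, 0.1475]
ee_rot: [179.7, -0.0, 89.7]
force: [9.0, -2.3, 2.1]
finger_gap: 0.238
```

```bash
python3 f.py; python3 avg.py
```

```text
t 20.20 ang -96.70 r 90.34mm Fres 9.16 Frad 1.21 Fz 2.1 z 0.1475
ang -96.76 [9.36 9.33 9.08 9.35 8.58 9.45 8.96 8.5 ] mean 9.08
```

Emit:
send_rows(deltas=[[[-0.0012, 0.0002, 0], [0, 0, 0]], [[-0.0011, 0.0002, 0], [0, 0, 0]]])

```text
time_s: 20.8
tool_pos: [0.5748, -0.0903, 0.1475]
ee_rot: [179.7, -0.0, 89.7]
force: [9.6, -1.8, 2.4]
finger_gap: 0.236
```

```bash
python3 f.py; python3 avg.py
```

```text
t 20.80 ang -98.12 r 90.28mm Fres 9.73 Frad 0.48 Fz 2.4 z 0.1475
ang -98.19 [ 9.61  8.67  9.28  8.84  8.8  10.19  9.78  9.03] mean 9.27
```

Emit:
send_rows(deltas=[[[-0.0012, 0.0002, 0], [0, 0, 0]], [[-0.0011, 0.0002, 0], [0, 0, 0]]])

```text
time_s: 21.4
tool_pos: [0.5725, -0.0899, 0.1475]
ee_rot: [179.7, -0.0, 89.7]
force: [10.7, -2.3, 0.9]
finger_gap: 0.241
```

```bash
python3 f.py; python3 avg.py
```

```text
t 21.40 ang -99.57 r 90.28mm Fres 10.92 Frad 0.52 Fz 0.9 z 0.1475
ang -99.62 [10.51 10.55  9.66 10.15  9.95 10.02  8.92  9.66] mean 9.93
```

Knob resistance is at 10 N (held mean 9.93). I'll relieve it within the play, open, and rise straight up.

Emit:
send_rows(deltas=[[[0.001, -0.0002, 0], [0, 0, 0]], [[0.001, -0.0001, 0], [0, 0, 0]], [[0, 0, 0], [0, 0, 0]]])

```text
time_s: 22.1
tool_pos: [0.5735, -0.0902, 0.1472]
ee_rot: [179.8, -0.0, 89.7]
force: [4.3, -2.1, 5.7]
finger_gap: 0.243
```

Emit:
send_rows(deltas=[[[0, 0, 0], [0, 0, 0]], [[0, 0, 0], [0, 0, 0]], [[0, 0, 0], [0, 0, 0]], [[0, 0, 0], [0, 0, 0]], [[0, 0, 0], [0, 0, 0]], [[0, 0, 0], [0, 0, 0]], [[0, 0, 0], [0, 0, 0]], [[0, 0, 0], [0, 0, 0]]], claw=1)

```text
time_s: 22.9
tool_pos: [0.5721, -0.0907, 0.1458]
ee_rot: [180.0, -0.0, 89.6]
force: [0.4, 0.3, 0.3]
finger_gap: 1.002
```

Emit:
send_rows(deltas=[[[0, 0, 0.005], [0, 0, 0]], [[0, 0, 0.01], [0, 0, 0]], [[0, 0, 0.015], [0, 0, 0]], [[0, 0, 0.015], [0, 0, 0]], [[0, 0, 0.015], [0, 0, 0]], [[0, 0, 0.02], [0, 0, 0]], [[0, 0, 0.02], [0, 0, 0]], [[0, 0, 0], [0, 0, 0]]])

```text
time_s: 23.7
tool_pos: [0.5736, -0.0906, 0.2499]
ee_rot: [179.7, 0.1, 89.7]
force: [0.0, 0.2, 0.8]
finger_gap: 1.001
```

Emit:
send_rows(deltas=[[[-0.02, -0.03, 0], [0, 0, 0]], [[-0.02, -0.03, 0], [0, 0, 0]], [[-0.02, -0.03, 0], [0, 0, 0]], [[-0.02, -0.03, 0], [0, 0, 0]], [[-0.02, -0.03, 0], [0, 0, 0]], [[-0.01, -0.03, 0], [0, 0, 0]], [[0, 0, 0], [0, 0, 0]]])

```text
time_s: 24.4
tool_pos: [0.4596, -0.2754, 0.2458]
ee_rot: [-179.9, 0.1, 89.2]
force: [-0.4, 0.3, 0.1]
finger_gap: 1.0
```

```bash
python3 - <<'E'
from h import *
s=shot('side');t=shot('top')
cv2.imwrite('pics/h.png',np.hstack([cv2.resize(t['pixels'][140:260,180:320],(400,343),interpolation=2),cv2.resize(s['pixels'][120:250,180:332],(400,343),interpolation=2)]))
cv2.imwrite('pics/i.png',cv2.resize(t['pixels'],(800,600)))
print(robot.state()['force'],robot.state()['time_s'])
E
```

```text
[-0.33623781  1.26168619 -0.12656335] 24.5
```

View pics/h.png

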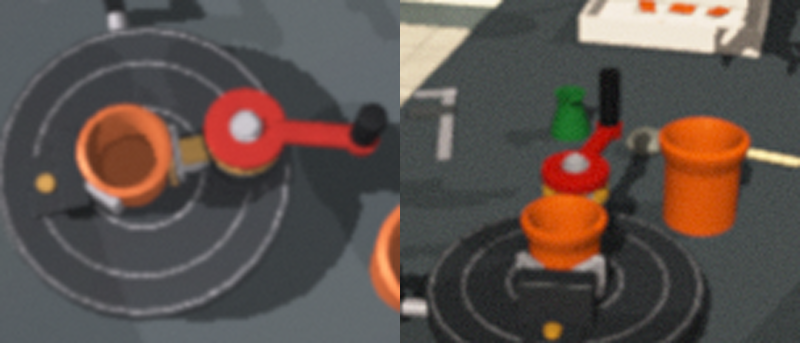

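View pics/i.png

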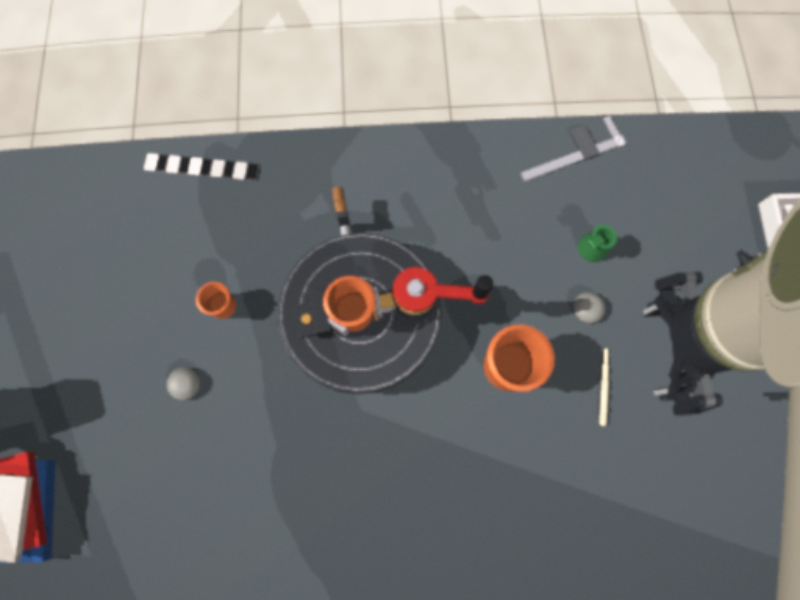

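The jaw has moved up to the neck at crop (180,155). The neck is seated upright in the V jaw, and the lever is down with the knob free. The awl, pebbles and spout are where they started. Handing in.

```bash
python3 -c "
from workcell import robot
robot.job_done()"
```

```text
the job is handed in; nothing more can be done
```

The orange neck is clamped between the jaws at about 10 N knob resistance, and the job is handed in after about 24.5 s of the 72 s allowed. No verdict came back.

**What I did:**
1. I gripped the knob from above and turned the lever clockwise to its stop, where the knob force rose to about 24 N.
2. I took the load off and lifted the lever about 10 mm. I then swung it back about 92°, close to 3 teeth, and lowered it home into the teeth.
3. I turned it clockwise again. It ran free at about 6.4–7.1 N while moving. From about -90° the force rose steadily.
4. I stopped at a held mean of 9.93 N, eased back about 1 mm within the tooth play, let go and moved the arm away.

**Last checks:**
- **Pictures:** they show the jaw against the neck, the neck upright in the V jaw, and the lever down with the knob free. The awl, pebbles and spout look to be where they started.
- **Force:** the free-running reading was about 0.8 N above the stated 6 N, and the last moving reading was 10.9 N against the held 9.93 N. I take the true knob force to be between 9.5 and 10.5 N, inside the 8.3–12.5 N band.

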